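# Function test of a latching emergency stop

### The job

Test the red emergency stop on the yellow-lidded box: press the mushroom head straight down until it latches, take the fingers off so that it stays down by itself, then push its raised bar round clockwise (seen from above) with the fingertips until the latch lets go and the head springs up. Then take the fingers away so that the bar turns back. Only press and push, never grip the bar, and do not press the green button or disturb the loose things near it.

Things in the scene. Friction and masses are not known exactly. Their poses are not given: they have to be found in the camera images.
- estop: black box with yellow lid, fixed to the bench, 72 x 72 x 50 mm high. Origin: centre of its underside, on the vertical axis of its red mushroom head (44 mm in diameter). Head up: the mushroom spans z 64 to 78 mm; across its top stands a red turning bar, z 78 to 92 mm, 40 mm long (20 either side of the axis), 10 mm thick, along the box's x axis when not turned. White arrows show clockwise
- estop_top (a point): point on the axis of the red head, at the top of the bar (its top ridge is 7 mm thick; 92 mm above the bench when up); moves and turns with the head; its x axis runs along the bar, z up. A task lamp hangs over the bench beyond the boxes and an ultrasonic tank stands far to the left: rise only a little over the boxes and keep the arm clear of both
- bar_end (a point): point on the centre line of the top of the bar, 14 mm from the axis along the bar's +x; moves with the head. To turn the head clockwise seen from above this wing of the bar is pushed from its +y side, the other wing from its -y side
- estop_press (a joint): travel of the red head in m: 0 up, 0.010 fully down. Sprung upward, about 3 N at the start and 6 N fully down; then a hard stop. The latch catches at about 0.008, so press fully down; let go, the head then rests latched at about 0.007 to 0.008
- estop_twist (a joint): turn of the red head in rad, clockwise seen from above: 0 at rest, stop at 1.0. A light spring (0.03 to 0.08 N m) turns it back. A latched head lets go once turned by about 0.55 to 0.65 and springs up by 7 to 8 mm, unless fingertips still pressing on the bar or standing over the mushroom keep it down: it then rises when they withdraw
- bar_push_faces: the two side faces of the turning bar that are pushed for clockwise turning (5 to 20 mm from the axis, z 77 to 88 mm with the head up); origin on the axis at the lid's height
- bar_other_faces: the two remaining side faces of the bar, facing the other way; pressing on these and on the push faces at once is gripping the bar; origin on the axis at the lid's height
- start_box: grey start box, fixed to the bench: 72 x 72 x 50 mm with a green button (26 mm in diameter, its top 72 mm above the bench) on top. Origin at the centre of its underside. Leave alone
- start_button (a joint): travel of the green button in m: 0 up, 0.006 fully down. Must not be pressed
- brass_cube: loose brass cube with round hollows, 38 mm, beside the emergency stop; origin at the centre of its underside. Leave alone
- dropper_bottle: loose amber dropper bottle, 33 mm in diameter, 102 mm high, beside the start box; origin at the centre of its underside. Leave alone
- white_tin: loose round white tin, 50 mm in diameter, 19 mm high, in front of the boxes; origin at the centre of its underside. Leave alone

How it is judged:
By the outcome, as a careful person would: the job done as asked, in the order asked, and still so for the second after the job is handed in, with the robot touching nothing.
It also fails if it takes over 51 s, if anything falls off the work surface, if the arm or the gripper's body presses on something with over 40 N, if the wrist force passes 120 N, or if a joint passes its speed limit or range.

### The arm

A 6-joint arm with a two-finger parallel gripper is mounted at the origin on a cart in front of the work surface, level with it; the furniture and walls round the work are solid. World frame = base frame: x ahead of the robot, y to its left, z up, the work surface at z = 0. Lengths are in m, angles in degrees, forces in N, time in s.
With the tool pointing down it reaches from about 0.3 to 0.875 m from the base axis. Payload 6.4 kg.
Tool frame: the origin (TCP) lies at the very end of the fingers, on their centre line; the grasp point (between the pads) lies 19 mm behind it; z points along the fingers, y is the line along which they close (so a half turn about z gives the same grasp; the last joint's range is limited). The gripper opens to 88 mm and grips with 3 to 60 N. Pads are 18 mm wide; open, the fingers measure 123 mm over their backs; the gripper's body (75 mm by 187 mm) begins 45 mm behind the grasp point.
Start: joints at [-78.627, 10.359, 92.074, -0, 77.567, -11.82], TCP at [0.226, -0.529, 0.203] pointing down, gripper open.
Joint ranges: [-171.53, 171.53], [-51.25, 118.39], [17.06, 147.69], [-65.23, 245.23], [0, 150.52], [-178.68, 178.68]. Speed limits (degrees/s): [147.25, 147.25, 172.46, 180, 180, 180].

### API

Orientations are given as [roll, pitch, yaw] about the fixed x, y, z axes, in that order (R = Rz(yaw) Ry(pitch) Rx(roll)).
In Python, from station import manip, imaging, status gives the robot as it stands (manip), with the cameras (imaging) and the readings (status).
- The arm moves only by the tool inch_along, called in YAML: its name, and indented under it one key for each argument. Schema: {"type":"object","properties":{"deltas":{"type":"array","items":{"type":"object","properties":{"jaw":{"type":"number"},"x":{"type":"number"},"y":{"type":"number"},"z":{"type":"number"},"wx":{"type":"number"},"wy":{"type":"number"},"wz":{"type":"number"}},"additionalProperties":false,"required":["jaw"]},"minItems":1,"maxItems":8},"clamp_n":{"type":"number"},"only":{"type":"string"},"quiet":{"type":"boolean"},"lines":{"type":"string"}},"required":["deltas"],"additionalProperties":false}. deltas is a list of rows, 1 to 8 of them, each an object with the fields jaw (the finger opening in m), x, y, z (the shift in m), wx, wy, wz (a rotation vector in degrees); a field left out counts as zero (the opening has to be given); each row shifts and turns the commanded pose from where the row before left it, along the tool's axes as they then stand; what a row does not reach is not made up. A row lasts 1/8 s, in which the tool goes at most 0.0625 m and 10.7 degrees, less where a joint would pass 70% of its speed; a pose out of reach is approached as far as the arm can. The fingers move at their own pace and stop on an object; clamp_n is the grip in N (left out, the last holds). Time passes only in rows, so rows that do not move let the fingers close. The tool returns the time, the measured TCP pose, the force, the opening and the grip force at its end. only (a regular expression) keeps the lines of the reply that match it, lines (a string "A,B") keeps lines A to B, and quiet returns only ok. Input that does not fit is refused with a message, and nothing moves.
- status.state(): the state, without advancing time (a new reading comes with each control period).
- imaging.camera(name): name is "scene" or "side" or "wrist"; returns the picture (420x560x3 uint8, red, green, blue); there is no depth.
- imaging.get_calibration(name): a dict with "camera_matrix" (3x3 intrinsics, pixels), "R" (3x3) and "t" (3): a world point X has camera coordinates R X + t. Camera axes: x right, y down, z forward; pixel columns grow to the right and rows downward; lengths in m; the calibration is good to about 2 mm. A picture is of the moment at which its call begins: read the wrist's pose just before it. get_calibration takes no time and is no camera call; for the wrist camera it gives the pose at the moment of the call.
- manip.close_job(): hands the job in; it is judged then, once.
The state is a dict: "clock": time; "qpos": joint angles; "qvel": joint speeds; "joint_efforts": joint torques, N m; "tool_pos": TCP position; "ee_rot": TCP orientation; "wrist_force": force on the tool from outside, world axes, zero at the start; "moment": the same for the moment, N m; "gripper_width": finger opening in m; "grasp_force": force on a finger pad.
Only numpy, scipy, OpenCV 4.12 (cv2) and the standard library are available. Lean on these libraries where they do the work, as an engineer would, in place of code of your own. Each camera call takes 0.05 s, during which the arm holds its last target. There are 200 camera calls.

## Working session

There is one attempt and no reset: what is moved stays moved. The work goes in short steps, Python scripts to look and compute and a tool call to move; the robot and the scene stay as the last step left them, time stands still between calls to the robot, and variables do not carry over. Pictures are saved under pics/ and viewed, at most 10 in all, crops included, and the job is handed in when it is done.

```bash
ls; mkdir -p pics; python3 - <<'E'
from station import manip, imaging, status
import cv2
s=status.state();print(s)
for n in("scene","side"):
    cv2.imwrite(f"pics/{n}0.png",imaging.camera(n)[:,:,::-1]); c=imaging.get_calibration(n);print(n,c)
E
```

```text
pics
station.py
{'clock': 0.0, 'qpos': array([-7.86255696e+01,  1.04010456e+01,  9.21299418e+01, -2.89552084e-04,
        7.75669484e+01, -1.18211856e+01]), 'qvel': array([ 0.00601024, -0.03238326,  0.05256427,  0.03219882, -0.01494233,
        0.10802872]), 'joint_efforts': array([ 6.61408503e-04, -4.33869946e+01, -3.41850471e+01,  7.03379628e-02,
        3.84360552e-02, -1.62672495e-04]), 'tool_pos': array([ 0.22636378, -0.52793647,  0.20193297]), 'ee_rot': array([-1.79904083e+02, -1.97862728e-02,  2.31956621e+01]), 'wrist_force': array([ 0.29121813, -0.1116644 , -0.12601283]), 'moment': array([-0.04162246, -0.03473008,  0.00523445]), 'grasp_force': 0.0, 'gripper_width': 0.08801629359725407}
scene {'camera_matrix': array([[496.49865026,   0.        , 282.86453571],
       [  0.        , 496.49865026, 205.33240241],
       [  0.        ,   0.        ,   1.        ]]), 'R': array([[ 0.47722946, -0.8784882 , -0.02259461],
       [-0.42178487, -0.20642247, -0.88288577],
       [ 0.7709407 ,  0.43086917, -0.46904392]]), 't': array([-0.34085854,  0.24999956,  0.72145808])}
side {'camera_matrix': array([[462.99843669,   0.        , 282.04013639],
       [  0.        , 462.99843669, 207.24888017],
       [  0.        ,   0.        ,   1.        ]]), 'R': array([[-0.90613851, -0.42242646,  0.02165396],
       [-0.27137944,  0.54133684, -0.79580627],
       [ 0.32444754, -0.72698715, -0.60516401]]), 't': array([0.35690314, 0.27659845, 0.71857193])}
```

View pics/scene0.png

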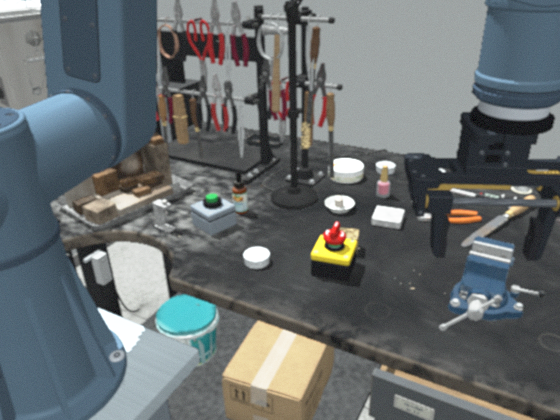

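View pics/side0.png

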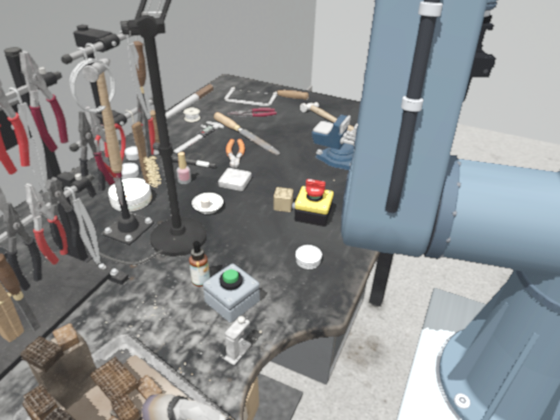

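The scene view shows the e-stop at about (335,245), with its brass cube behind it at (352,236). The side view shows it at (315,203), with the cube at (284,199). The start box with its green button is at (213,212) in scene and (231,285) in side, and the white tin is at (257,257) and (308,257).

```bash
cat > h.py <<'E'
import numpy as np,cv2
from station import manip, imaging, status
def ray(c,uv,z):
    uv=np.atleast_2d(uv).astype(float);K,R,t=c["camera_matrix"],np.array(c["R"]),np.array(c["t"])
    o=-R.T@t; d=np.c_[uv,np.ones(len(uv))]@np.linalg.inv(K).T@R
    return o+d*((z-o[2])/d[:,2])[:,None]
def blob(m):
    n,l,s,c=cv2.connectedComponentsWithStats(m.astype(np.uint8))
    i=1+np.argmax(s[1:,4]); return l==i
def yellow(im):
    h=cv2.cvtColor(im,cv2.COLOR_RGB2HSV);return blob((abs(h[...,0].astype(int)-28)<7)&(h[...,1]>190)&(h[...,2]>110))
def red(im,box=None):
    h=cv2.cvtColor(im,cv2.COLOR_RGB2HSV);m=((h[...,0]<8)|(h[...,0]>172))&(h[...,1]>150)&(h[...,2]>70)
    if box is not None:
        k=np.zeros_like(m);k[box[1]:box[3],box[0]:box[2]]=1;m&=k
    return blob(m)
def pts(m): y,x=np.nonzero(m);return np.c_[x,y]
E
python3 - <<'E'
from h import *
allp=[]
big=[]
for n,b in(("scene",(310,200,365,285)),("side",(290,165,340,225))):
    im=cv2.imread(f"pics/{n}0.png")[:,:,::-1].copy();c=imaging.get_calibration(n)
    y=yellow(im);p=pts(y);q=ray(c,p,.05)[:,:2];allp.append(q)
    r=cv2.minAreaRect((q*1000).astype(np.float32));print(n,len(p),p.min(0),p.max(0),r)
    rr=pts(red(im,b));print(' red',rr.min(0),rr.max(0),rr.mean(0),ray(c,rr.mean(0),.075))
    x0,y0,x1,y1=b;big.append(cv2.resize(im[y0:y1,x0:x1],(400,600),interpolation=cv2.INTER_CUBIC))
print(cv2.minAreaRect((np.vstack(allp)*1000).astype(np.float32)))
for n,uv,z in(("scene",(257,254),.019),("side",(308,253),.019),("scene",(212,198),.072),("side",(231,275),.072),("side",(284,192),.038)):
    print(n,uv,ray(imaging.get_calibration(n),uv,z))
cv2.imwrite("pics/z0.png",np.hstack(big)[:,:,::-1])
E
```

```text
scene 6 [339 252] [343 254] ((419.3068542480469, -280.4126281738281), (5.348689556121826, 7.747522354125977), 1.4637503623962402)
 red [323 224] [345 244] [334.072 236.068] [[ 0.43106943 -0.26209068  0.075     ]]Traceback (most recent call last):
  File "<stdin>", line 6, in <module>
  File "h.py", line 11, in yellow
    h=cv2.cvtColor(im,cv2.COLOR_RGB2HSV);return blob((abs(h[...,0].astype(int)-28)<7)&(h[...,1]>190)&(h[...,2]>110))
                                                ~~~~^^^^^^^^^^^^^^^^^^^^^^^^^^^^^^^^^^^^^^^^^^^^^^^^^^^^^^^^^^^^^^^^
  File "h.py", line 9, in blob
    i=1+np.argmax(s[1:,4]); return l==i
        ~~~~~~~~~^^^^^^^^^
    return _wrapfunc(a, 'argmax', axis=axis, out=out, **kwds)
    return bound(*args, **kwds)
ValueError: attempt to get argmax of an empty sequence
```

```bash
sed -i 's/-28)<7)&(h\[...,1\]>190)/-27)<9)\&(h[...,1]>150)/' h.py
python3 - <<'E'
from h import *
for n,uv in(("scene",(327,252)),("side",(304,207))):
    im=cv2.imread(f"pics/{n}0.png")[:,:,::-1].copy();print(cv2.cvtColor(im,cv2.COLOR_RGB2HSV)[uv[1]-1:uv[1]+2,uv[0]])
allp=[];big=[]
for n,b in(("scene",(310,200,365,285)),("side",(290,165,340,225))):
    im=cv2.imread(f"pics/{n}0.png")[:,:,::-1].copy();c=imaging.get_calibration(n)
    x0,y0,x1,y1=b;big.append(cv2.resize(im[y0:y1,x0:x1],(400,600),interpolation=cv2.INTER_CUBIC))
    y=yellow(im);p=pts(y);q=ray(c,p,.05)[:,:2];allp.append(q)
    r=cv2.minAreaRect((q*1000).astype(np.float32));print(n,len(p),p.min(0),p.max(0),r)
    rr=pts(red(im,b));print(' red',rr.min(0),rr.max(0),rr.mean(0),ray(c,rr.mean(0),.075))
print(cv2.minAreaRect((np.vstack(allp)*1000).astype(np.float32)))
for n,uv,z in(("scene",(257,254),.019),("side",(308,253),.019),("scene",(212,198),.072),("side",(231,275),.072),("side",(284,192),.038)):
    print(n,uv,ray(imaging.get_calibration(n),uv,z))
cv2.imwrite("pics/z0.png",np.hstack(big)[:,:,::-1])
E
```

```text
[[ 30 160 255]
 [ 30 157 255]
 [ 30 153 255]]
[[ 28 108 255]
 [ 26 121 240]
 [ 26 125 226]]
scene 716 [311 235] [356 265] ((424.9440002441406, -263.87176513671875), (85.3372573852539, 75.05725860595703), 9.545639991760254)
 red [323 224] [345 244] [334.072 236.068] [[ 0.43106943 -0.26209068  0.075     ]]Traceback (most recent call last):
  File "<stdin>", line 8, in <module>
  File "h.py", line 11, in yellow
    h=cv2.cvtColor(im,cv2.COLOR_RGB2HSV);return blob((abs(h[...,0].astype(int)-27)<9)&(h[...,1]>150)&(h[...,2]>110))
                                                ~~~~^^^^^^^^^^^^^^^^^^^^^^^^^^^^^^^^^^^^^^^^^^^^^^^^^^^^^^^^^^^^^^^^
  File "h.py", line 9, in blob
    i=1+np.argmax(s[1:,4]); return l==i
        ~~~~~~~~~^^^^^^^^^
    return _wrapfunc(a, 'argmax', axis=axis, out=out, **kwds)
    return bound(*args, **kwds)
ValueError: attempt to get argmax of an empty sequence
```

```bash
sed -i 's/>150)&(h\[...,2\]>110)/>95)\&(h[...,2]>110)/' h.py
python3 - <<'E'
from h import *
big=[]
for n,b in(("scene",(310,200,365,285)),("side",(290,165,340,225))):
    im=cv2.imread(f"pics/{n}0.png")[:,:,::-1].copy();c=imaging.get_calibration(n)
    x0,y0,x1,y1=b;big.append(cv2.resize(im[y0:y1,x0:x1],(400,600),interpolation=cv2.INTER_CUBIC))
    k=np.zeros_like(im);k[y0:y1,x0:x1]=im[y0:y1,x0:x1]
    p=pts(yellow(k));q=ray(c,p,.05)[:,:2]
    print(n,len(p),cv2.minAreaRect((q*1000).astype(np.float32)))
    rr=pts(red(im,b));print(' red',rr.mean(0),ray(c,rr.mean(0),.075))
for n,uv,z in(("scene",(257,254),.019),("side",(308,253),.019),("scene",(212,198),.072),("side",(231,275),.072),("side",(284,192),.038)):
    print(n,uv,ray(imaging.get_calibration(n),uv,z))
cv2.imwrite("pics/z0.png",np.hstack(big)[:,:,::-1])
c=imaging.get_calibration("wrist");print(c, -c["R"].T@c["t"]); print(ray(c,[[0,0],[560,0],[280,210],[280,420]],.08))
E
```

```text
scene 809 ((427.61138916015625, -263.44525146484375), (90.7396240234375, 78.11405181884766), 9.54564094543457)
 red [334.072 236.068] [[ 0.43106943 -0.26209068  0.075     ]]
side 217 ((432.8994445800781, -250.4473876953125), (70.87890625, 88.51924133300781), 9.258585929870605)
 red [315.31016043 187.90374332] [[ 0.4368967  -0.25911541  0.075     ]]
scene (257, 254) [[ 0.38869098 -0.12039522  0.019     ]]
side (308, 253) [[ 0.39250229 -0.11825025  0.019     ]]
scene (212, 198) [[0.46267774 0.03351509 0.072     ]]
side (231, 275) [[0.47092733 0.04574724 0.072     ]]
side (284, 192) [[ 0.51217426 -0.26236514  0.038     ]]
{'camera_matrix': array([[325.65284071,   0.        , 271.19172449],
       [  0.        , 325.65284071, 214.76248634],
       [  0.        ,   0.        ,   1.        ]]), 'R': array([[ 0.39386605, -0.91916344, -0.00284741],
       [-0.88346928, -0.37942225,  0.27481045],
       [-0.25367609, -0.10572291, -0.96149421]]), 't': array([-0.57282241, -0.03807476,  0.39021407])} [ 0.2909654  -0.49970926  0.38402085]
[[ 0.29122124 -0.2571163   0.08      ]
 [ 0.47101776 -0.67774637  0.08      ]
 [ 0.21851647 -0.53907736  0.08      ]
 [-0.01746663 -0.64227993  0.08      ]]
```

View pics/z0.png

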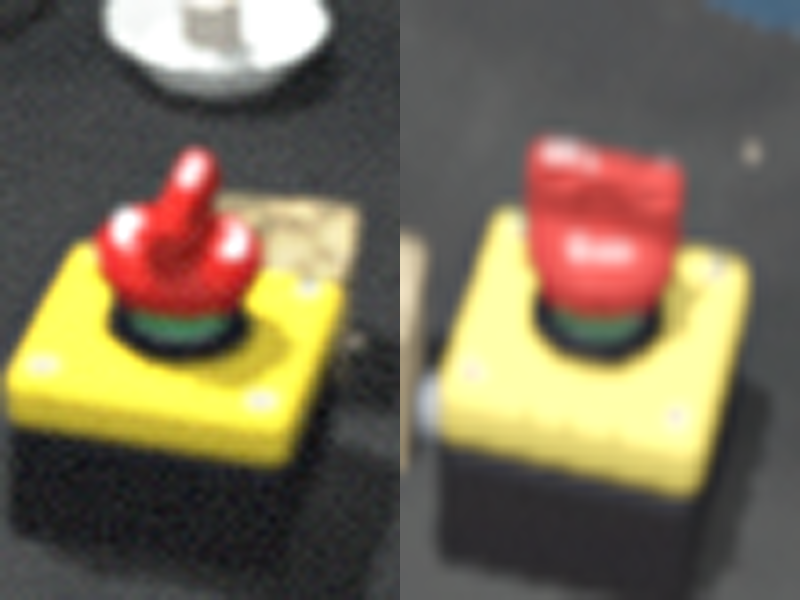

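The crop shows the red bar pointing away from the robot, along the box's x at about 9.5°. The brass cube sits about 80 mm beyond the stop. I'll move over the stop and measure with the wrist camera.

inch_along:
  deltas:
    - {"jaw": 0.088,"x": 0.049,"y": -0.0275}
    - {"jaw": 0.088,"x": 0.049,"y": -0.0275}
    - {"jaw": 0.088,"x": 0.049,"y": -0.0275}
    - {"jaw": 0.088,"x": 0.049,"y": -0.0275}
    - {"jaw": 0.088,"x": 0.049,"y": -0.0275}
    - {"jaw": 0.088,"x": 0.049,"y": -0.0275,"wz": 6}
    - {"jaw": 0.088,"wz": 7.7}
    - {"jaw": 0.088}

```text
clock: 1.1
tool_pos: [0.4319, -0.2603, 0.2025]
ee_rot: [-180.0, 0.0, 9.7]
wrist_force: [0.3, 0.4, 0.5]
gripper_width: 0.0879
grasp_force: 0.0
```

```bash
python3 - <<'E'
from h import *
c=imaging.get_calibration("wrist");im=imaging.camera("wrist");s=status.state()
np.savez("w1.npz",im=im,**{k:c[k] for k in c});print(s["tool_pos"],s["ee_rot"],s["qpos"])
cv2.imwrite("pics/w1.png",im[:,:,::-1])
r=pts(red(im));print(len(r),r.min(0),r.max(0),ray(c,r.mean(0),.075))
y=pts(yellow(im));q=ray(c,y,.05)[:,:2];print(len(y),y.min(0),y.max(0),cv2.minAreaRect((q*1000).astype(np.float32)))
E
```

```text
[ 0.43157396 -0.26084553  0.20248689] [-1.79972780e+02  2.84586766e-02  9.67195863e+00] [-4.46530352e+01  1.25116899e+00  1.02056851e+02 -7.44219084e-03
  7.67306888e+01  3.56767235e+01]
1242 [251 168] [294 214] [[ 0.43844165 -0.2591424   0.075     ]]
2097 [239 378] [559 390] ((215.80157470703125, -459.1400146484375), (18.395742416381836, 403.5794677734375), 9.768208503723145)
```

View pics/w1.png

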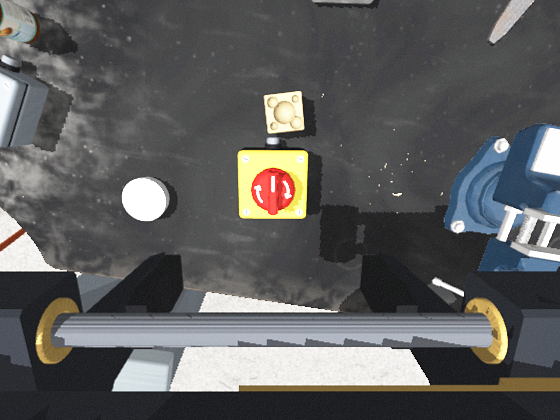

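The wrist view shows the lid at about (238–308, 150–220) and the red head at (273,191), with its bar vertical in the image. The cube is at (284,112) and the tin at (145,199).

```bash
python3 - <<'E'
from h import *
d=np.load("w1.npz");im=d["im"].copy();c={k:d[k] for k in("camera_matrix","R","t")}
k=np.zeros_like(im);k[140:228,228:318]=im[140:228,228:318]
y=pts(yellow(k));q=ray(c,y,.05)[:,:2];print(len(y),cv2.minAreaRect((q*1000).astype(np.float32)))
# head: enclosing ellipse at mushroom widest ~.071, as points
r=pts(red(k));q=ray(c,r,.071)[:,:2];print(cv2.minEnclosingCircle((q*1000).astype(np.float32)))
print("tin",ray(c,(145,199),.019),"cube",ray(c,(284,112),.038))
cv2.imwrite("pics/z1.png",cv2.resize(im[150:222,235:311],None,fx=7,fy=7,interpolation=cv2.INTER_CUBIC)[:,:,::-1])
E
```

```text
1302 ((438.4766845703125, -258.90582275390625), (71.72454833984375, 72.0394058227539), 9.664976119995117)
((436.1312255859375, -259.5538024902344), 23.126100540161133)
tin [[ 0.39189389 -0.11820536  0.019     ]] cube [[ 0.51226393 -0.2584655   0.038     ]]
```

View pics/z1.png

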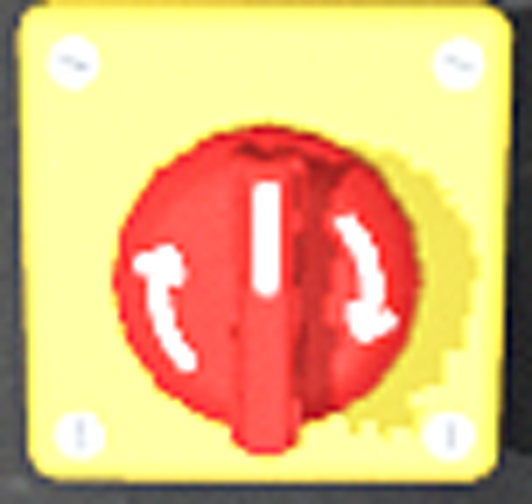

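The head axis is at (0.438, -0.259) and the yaw is 9.7°. I'll close the fingers and descend to just above the bar.

inch_along:
  deltas:
    - {"jaw": 0,"x": 0.0066,"y": -0.0007}
    - {"jaw": 0,"z": 0.02}
    - {"jaw": 0,"z": 0.04}
    - {"jaw": 0,"z": 0.035}
    - {"jaw": 0}
    - {"jaw": 0}
  clamp_n: 10

```text
clock: 1.9
tool_pos: [0.4387, -0.2603, 0.109]
ee_rot: [179.9, -0.1, 9.5]
wrist_force: [1.1, 0.4, 0.1]
gripper_width: 0.0298
grasp_force: 0.0
```

inch_along:
  deltas:
    - {"jaw": 0,"z": 0.004}
    - {"jaw": 0,"y": -0.001,"z": 0.004}
    - {"jaw": 0,"z": 0.004}
    - {"jaw": 0,"z": 0.004}
    - {"jaw": 0}

```text
clock: 2.52
tool_pos: [0.4377, -0.2581, 0.0914]
ee_rot: [-180.0, 0.0, 9.5]
wrist_force: [0.3, -1.0, 0.1]
gripper_width: 0.0005
grasp_force: 0.0
```

inch_along:
  deltas:
    - {"jaw": 0,"z": 0.004}
    - {"jaw": 0,"z": 0.004}
    - {"jaw": 0,"z": 0.003}
    - {"jaw": 0}

```text
clock: 3.02
tool_pos: [0.4378, -0.2581, 0.0804]
ee_rot: [-180.0, 0.0, 9.5]
wrist_force: [0.9, 0.5, -0.2]
gripper_width: 0.0001
grasp_force: 0.0
```

```bash
python3 - <<'E'
from h import *
s=status.state();print(s["tool_pos"],s["wrist_force"],s["moment"],s["joint_efforts"])
a=imaging.camera("scene")[190:290,280:380];b=imaging.camera("side")[140:240,265:365]
cv2.imwrite("pics/p1.png",cv2.resize(np.hstack([a,b]),None,fx=4,fy=4,interpolation=cv2.INTER_CUBIC)[:,:,::-1])
E
```

```text
[ 0.43775341 -0.25812997  0.08044334] [ 0.86280772  0.5078572  -0.15269854] [-0.02394803 -0.02492188  0.00081055] [-1.43687936e-02 -3.85373247e+01 -2.92862391e+01  6.11521234e-02
 -6.93475222e-02  8.00977273e-05]
```

View pics/p1.png

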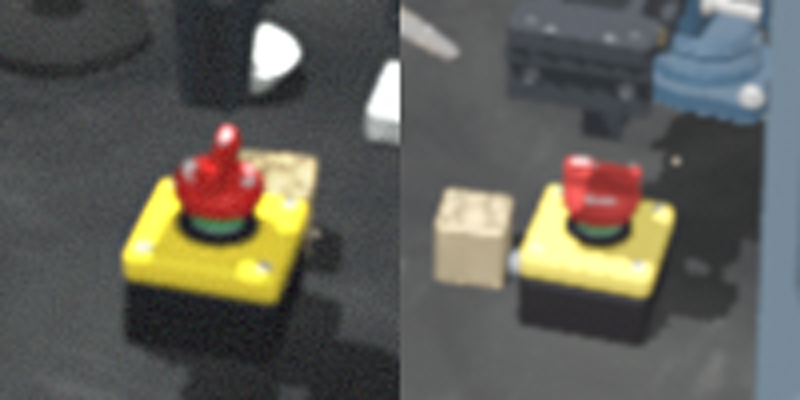

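The fingertips are still visibly above the bar, at about scene (334,216) and side (315,173), although the reported z is 0.080. I'll triangulate the tip and the bar.

```bash
python3 - <<'E'
from h import *
def tri(a,b):
    P=[imaging.get_calibration(n) for n in("scene","side")]
    P=[c["camera_matrix"]@np.c_[c["R"],c["t"]] for c in P]
    X=cv2.triangulatePoints(P[0],P[1],np.float64(a),np.float64(b)).ravel();return X[:3]/X[3]
S=lambda u,v:(280+u/4,190+v/4);D=lambda u,v:(265+(u-400)/4,140+v/4)
print("tip",tri(S(216,104),D(603,135)))
print("bar far end top",tri(S(228,126),D(574,158)))
print("lid near-right corner",tri(S(278,302),D(640,298)))
w=imaging.get_calibration("wrist");s=status.state()
print(-w["R"].T@w["t"]-s["tool_pos"])
E
```

```text
tip [ 0.43806068 -0.25779195  0.11219009]
bar far end top [ 0.45343628 -0.25773195  0.09287321]
lid near-right corner [ 0.4271206  -0.28712956  0.00564964]
[0.06932763 0.01230211 0.18197173]
```

```bash
python3 - <<'E'
from h import *
c=imaging.get_calibration("scene")
y=np.array([.394,-.919,0]);T=np.array([.2264,-.5279,.2019])
for dz in(0,.03):
    P=np.array([T+y*.05,T-y*.05])+[0,0,dz]
    print(dz,cv2.projectPoints(P,cv2.Rodrigues(c["R"])[0],c["t"],c["camera_matrix"],None)[0].reshape(-1,2))
E
```

```text
0 [[523.7261714  280.69193622]
 [434.45267683 277.47185875]]
0.03 [[529.22492686 258.91421903]
 [437.63579813 255.96969795]]
```

inch_along:
  deltas:
    - {"jaw": 0,"z": 0.005}
    - {"jaw": 0,"z": 0.005}
    - {"jaw": 0}
    - {"jaw": 0}

```text
clock: 3.62
tool_pos: [0.4379, -0.2583, 0.0708]
ee_rot: [-180.0, 0.0, 9.5]
wrist_force: [0.2, 0.3, 0.5]
gripper_width: 0.0002
grasp_force: 0.0
```

The real fingertips sit about 31 mm above the reported TCP, in the start picture as well. I'll go down by contact force instead.

inch_along:
  deltas:
    - {"jaw": 0,"z": 0.003}
    - {"jaw": 0,"z": 0.003}
    - {"jaw": 0,"z": 0.002}
    - {"jaw": 0}

```text
clock: 4.12
tool_pos: [0.4378, -0.2582, 0.0626]
ee_rot: [-180.0, 0.0, 9.5]
wrist_force: [0.4, -0.6, -0.2]
gripper_width: 0.0002
grasp_force: 0.0
```

inch_along:
  deltas:
    - {"jaw": 0,"z": 0.002}
    - {"jaw": 0,"z": 0.002}
    - {"jaw": 0}

```text
clock: 4.5
tool_pos: [0.4378, -0.2582, 0.0586]
ee_rot: [-180.0, 0.0, 9.5]
wrist_force: [0.1, -0.1, 0.7]
gripper_width: 0.0007
grasp_force: 0.0
```

inch_along:
  deltas:
    - {"jaw": 0,"z": 0.002}
    - {"jaw": 0}

```text
clock: 4.75
tool_pos: [0.4379, -0.2582, 0.0566]
ee_rot: [-180.0, 0.0, 9.5]
wrist_force: [0.2, -0.1, -0.2]
gripper_width: 0.0003
grasp_force: 0.0
```

inch_along:
  deltas:
    - {"jaw": 0,"z": 0.002}
    - {"jaw": 0}

```text
clock: 5.0
tool_pos: [0.438, -0.2584, 0.0549]
ee_rot: [180.0, -0.0, 9.5]
wrist_force: [-0.8, 1.1, 2.9]
gripper_width: 0.0003
grasp_force: 1.3
```

inch_along:
  deltas:
    - {"jaw": 0,"z": 0.002}
    - {"jaw": 0}

```text
clock: 5.25
tool_pos: [0.4381, -0.2584, 0.0529]
ee_rot: [180.0, -0.0, 9.5]
wrist_force: [-0.7, 0.9, 3.2]
gripper_width: 0.0006
grasp_force: 1.8
```

Contact came at a reported z of about 0.0555, with 3 N as expected. Now the full press.

inch_along:
  deltas:
    - {"jaw": 0,"z": 0.003}
    - {"jaw": 0,"z": 0.003}
    - {"jaw": 0,"z": 0.001}
    - {"jaw": 0}

```text
clock: 5.75
tool_pos: [0.4383, -0.2586, 0.0464]
ee_rot: [180.0, -0.0, 9.5]
wrist_force: [-3.2, 1.0, 7.7]
gripper_width: 0.0006
grasp_force: 4.3
```

inch_along:
  deltas:
    - {"jaw": 0,"z": 0.0015}
    - {"jaw": 0}

```text
clock: 6.0
tool_pos: [0.4385, -0.2589, 0.0461]
ee_rot: [179.9, -0.0, 9.5]
wrist_force: [-4.9, 4.4, 19.0]
gripper_width: 0.0008
grasp_force: 9.7
```

The hard stop is reached at 0.0462. I'll rise, open to 24 mm and look.

inch_along:
  deltas:
    - {"jaw": 0,"z": -0.006}
    - {"jaw": 0.024,"z": -0.012}
    - {"jaw": 0.024,"z": -0.006}
    - {"jaw": 0.024}
    - {"jaw": 0.024}

```text
clock: 6.62
tool_pos: [0.4378, -0.2581, 0.068]
ee_rot: [-180.0, 0.0, 9.5]
wrist_force: [0.1, 0.8, 0.2]
gripper_width: 0.024
grasp_force: 0.0
```

```bash
python3 - <<'E'
from h import *
a=imaging.camera("scene")[190:290,280:380];b=imaging.camera("side")[140:240,265:365];w=imaging.camera("wrist")
cv2.imwrite("pics/p2.png",np.vstack([cv2.resize(np.hstack([a,b]),None,fx=3.5,fy=3.5,interpolation=cv2.INTER_CUBIC),cv2.resize(w[110:270,135:415],(700,250+0),interpolation=cv2.INTER_CUBIC)])[:600,:,::-1])
E
```

```text
(no output)
```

View pics/p2.png

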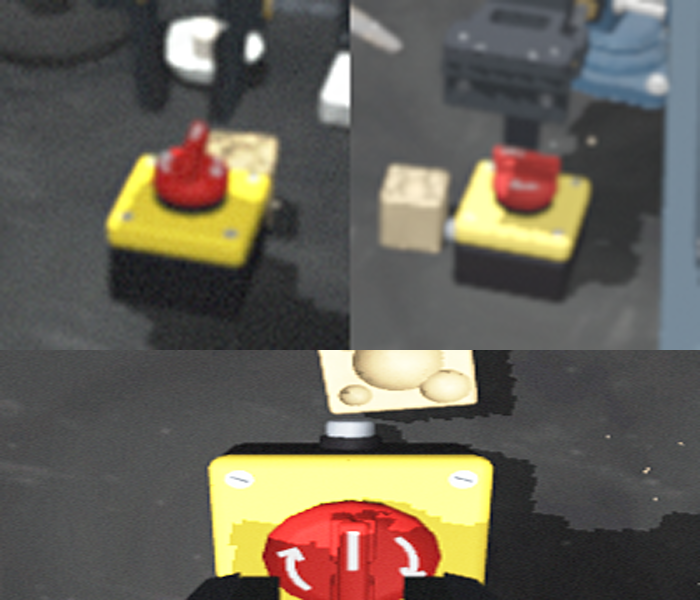

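The head is latched: the green ring is gone and it stays down untouched. The bar sits about 2 mm to the tool's +y of the finger centre, so I'll shift, pre-rotate and descend astride it.

inch_along:
  deltas:
    - {"jaw": 0.024,"y": 0.002,"z": 0.005}
    - {"jaw": 0.024,"z": 0.003,"wz": 8}
    - {"jaw": 0.024,"z": 0.003,"wz": 7}
    - {"jaw": 0.024}

```text
clock: 7.28
tool_pos: [0.438, -0.2601, 0.0567]
ee_rot: [-180.0, 0.0, -5.4]
wrist_force: [0.6, -0.9, -0.2]
gripper_width: 0.0233
grasp_force: 0.0
```

inch_along:
  deltas:
    - {"jaw": 0.024,"z": 0.005}
    - {"jaw": 0.024,"z": 0.005}
    - {"jaw": 0.024,"z": 0.004}
    - {"jaw": 0.024,"z": 0.004}
    - {"jaw": 0.024}

```text
clock: 7.9
tool_pos: [0.438, -0.2601, 0.0389]
ee_rot: [-180.0, 0.0, -5.5]
wrist_force: [-1.0, -0.5, -0.8]
gripper_width: 0.0239
grasp_force: 0.0
```

inch_along:
  deltas:
    - {"jaw": 0.024,"wz": 8}
    - {"jaw": 0.024,"wz": 8}
    - {"jaw": 0.024,"wz": 8}
    - {"jaw": 0.024}

```text
clock: 8.4
tool_pos: [0.4384, -0.2604, 0.0395]
ee_rot: [180.0, -0.0, -29.4]
wrist_force: [-0.5, 0.4, 0.2]
gripper_width: 0.024
grasp_force: 0.8
```

inch_along:
  deltas:
    - {"jaw": 0.024,"wz": 8}
    - {"jaw": 0.024,"wz": 8}
    - {"jaw": 0.024,"wz": 8}
    - {"jaw": 0.024}

```text
clock: 8.9
tool_pos: [0.4385, -0.2604, 0.0396]
ee_rot: [-180.0, -0.0, -53.3]
wrist_force: [-0.9, 0.1, 2.6]
gripper_width: 0.0238
grasp_force: 1.1
```

```bash
python3 - <<'E'
from h import *
print(status.state()["moment"])
a=imaging.camera("scene")[190:290,280:380];b=imaging.camera("side")[140:240,265:365];w=imaging.camera("wrist")
cv2.imwrite("pics/p3.png",np.vstack([cv2.resize(np.hstack([a,b]),None,fx=3.5,fy=3.5,interpolation=cv2.INTER_CUBIC),cv2.resize(w[140:240,135:415],(700,250),interpolation=cv2.INTER_CUBIC)])[:600,:,::-1])
E
```

```text
[0.18809369 0.01733756 0.07367733]
```

View pics/p3.png

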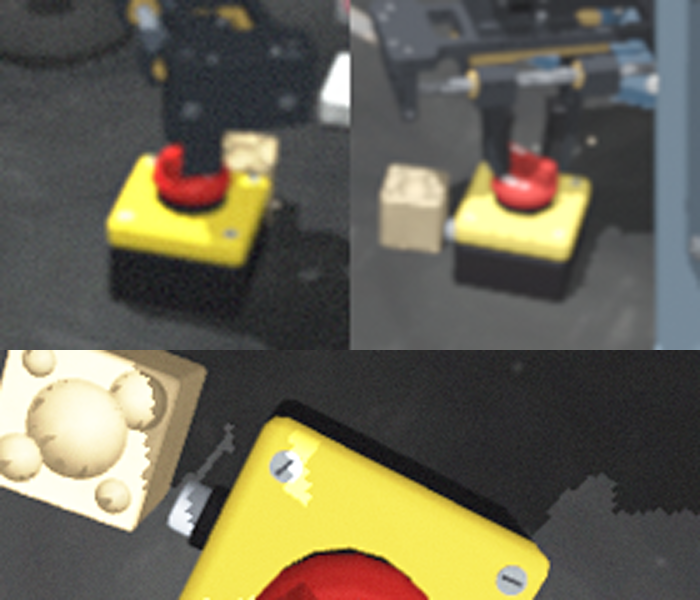

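The fingers are turning the bar: the moment is about 0.07 N m, and a slight upward force suggests the head is already pushing up. I'll turn a bit more, then lift straight up.

inch_along:
  deltas:
    - {"jaw": 0.024,"wz": 6}
    - {"jaw": 0.024,"wz": 6}
    - {"jaw": 0.024}

```text
clock: 9.43
tool_pos: [0.4386, -0.2605, 0.0397]
ee_rot: [-180.0, -0.0, -65.3]
wrist_force: [0.4, 0.8, 3.9]
gripper_width: 0.024
grasp_force: 2.2
```

inch_along:
  deltas:
    - {"jaw": 0.024,"z": -0.004}
    - {"jaw": 0.024,"z": -0.004}
    - {"jaw": 0.024,"z": -0.004}
    - {"jaw": 0.024,"z": -0.006}
    - {"jaw": 0.024,"z": -0.012}
    - {"jaw": 0.024,"z": -0.03}
    - {"jaw": 0.024,"z": -0.03}
    - {"jaw": 0.024}

```text
clock: 10.42
tool_pos: [0.4401, -0.2619, 0.1327]
ee_rot: [-179.9, -0.3, -65.5]
wrist_force: [0.7, -1.2, -0.6]
gripper_width: 0.024
grasp_force: 0.0
```

```bash
python3 - <<'E'
from h import *
a=imaging.camera("scene")[190:290,280:380];b=imaging.camera("side")[140:240,265:365];w=imaging.camera("wrist")
cv2.imwrite("pics/p4.png",np.vstack([cv2.resize(np.hstack([a,b]),None,fx=3.5,fy=3.5,interpolation=cv2.INTER_CUBIC),cv2.resize(w[120:240,135:415],(583,250),interpolation=cv2.INTER_CUBIC)[:,:].copy() if 0 else cv2.resize(w[120:240,135:415],(700,250))])[:600,:,::-1])
E
```

```text
(no output)
```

View pics/p4.png

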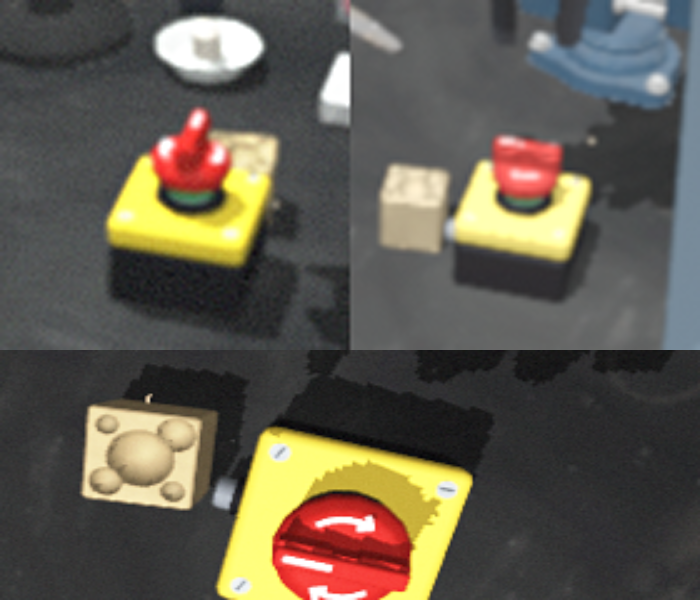

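The head is up, with the green ring visible again, and the bar has turned back to line up with the box. The cube has not moved and the fingers are well clear.

```bash
python3 -c "
from station import manip, imaging, status
print(manip.close_job())"
```

```text
the job is handed in; nothing more can be done
None
```

The job is handed in: the emergency stop was pressed until it latched, stayed down by itself, was twisted clockwise until it sprang up, and its bar turned back with the fingers clear.

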